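# Crank the emergency charger and park its flywheel

### The job

Charge the red battery pack with the hand-crank charger: take the orange crank knob and turn it anticlockwise, seen from above, until the flywheel under the clear cover runs at 20 turns a minute, and keep it within about 2 of that for about 7 seconds, never letting it exceed 28. Then bring the flywheel to rest with its white mark at the red pointer so that it can be locked for transport, and let go of the knob. Leave the battery in its bay and do not disturb the other things on the desk.

Things in the scene. Friction and masses are not known exactly. Their poses are not given: they have to be found in the camera images.
- charger: Olive hand-crank charger, fixed. Base plate 250 (x) by 360 mm (y), 22 mm thick; on it a closed housing 250 x 250 mm whose clear flat cover tops at 78 mm above the desk. Origin: on the desk, on the vertical axis (centre of the square housing) about which flywheel and crank both turn; z up, x towards the red pointer, y towards the battery bay beside the housing.
- flywheel (a joint): Angle (rad) of the dark steel flywheel, 200 mm diameter, flat under the cover, out of touch. 0: white mark at the red pointer; grows anticlockwise seen from above, counts on over whole turns. 20 turns a minute is 2.09 rad/s. Nominal 4 kg, 0.02 kg m2 (hidden, 25 % either way). Drag: about 0.018 N m (hidden, 45 % either way) plus 0.002 N m per rad/s. Left alone it coasts down and stays.
- crank (a joint): Angle (rad) of the crank relative to the flywheel, anticlockwise positive. The crank drives and brakes the flywheel only through a slipping oil coupling: about 0.025 N m per rad/s of speed difference, so the flywheel follows with a time constant of about 0.8 s. At 20 turns a minute the crank must run some 0.5 to 1.25 rad/s faster; a stopped one moves only above 0.4 to 1 rad/s of crank speed.
- wheel_mark (a point): Outer part of the white radial bar (46 x 18 mm, 53 to 99 mm from the axis) painted on the flywheel, 90 mm from the axis, 60 mm above the desk, under the cover.
- pointer (a point): Fixed point on the charger where the white mark belongs: 90 mm from the axis, 60 mm above the desk, just inside the tip of the red triangle on the cover (the triangle lies 98 to 124 mm from the axis).
- knob_mid (a point): Middle of the upright orange crank knob (28 mm diameter, 44 mm tall, 100 to 144 mm above the desk; this point 124 mm up), 60 mm from the axis, at any angle at the start. It spins freely on its pin, so a gripper can hold it from above at a fixed yaw while it goes round. Under it the crank: a flat black bar 22 mm wide, top 98 mm, hub radius 13 mm, top 100 mm above the desk.
- battery: Red rechargeable battery pack 110 x 60 x 42 mm, 0.45 kg, loose in the bay on the charger's base plate (bay rim 42 mm above the desk, battery top 64 mm); origin: centre of its underside, 177 mm from the flywheel axis along the charger's y. Leave it there.
- swr_meter: Silver standing-wave meter box with two dials, 100 x 160 x 74 mm, bystander at the left; origin: centre of its underside.
- resistor: White ceramic power resistor 100 x 26 x 26 mm, bystander, right of the charger; origin: centre of its underside.
- enclosure: Grey aluminium project enclosure 120 x 90 x 42 mm, bystander at the right; origin: centre of its underside.
- keyer: Morse paddle on a dark steel base 100 x 80 mm, 51 mm high, bystander at the left; origin: centre of its underside.
Things that resemble listed ones, but are neither listed nor needed, are in the scene too. Of the things that look like the battery, the larger one is meant.

How it is judged (in metres and radians):
On the way, in this order (a step that is already met when the one before it is completed fails the run):
1. the flywheel runs anticlockwise at 20 turns a minute (17.5 to 22.5: 1.83 to 2.36 rad/s) for 6.5 s on end (velocity of joint flywheel between 1.83 and 2.36 rad/s), for 6.5 s.
2. the flywheel stands still with its white mark at the red pointer, within 14 mm (velocity of joint flywheel between -0.06 and 0.06 rad/s and horizontal distance between wheel_mark and pointer below 0.014 m), for 0.3 s.
At the end, for the whole second after the job is handed in: The flywheel is at rest (under 0.06 rad/s) with its white mark within 14 mm of the pointer, the knob is released, and the battery sits flat in its bay (all of step 2 and z of battery in the frame of charger below 0.027 m and y of battery in the frame of charger between 0.165 and 0.189 m and angle between battery's own z axis and vertical below 0.15 rad); the robot touches nothing.
It fails at once if the flywheel runs faster than 28 turns a minute (2.95 rad/s) (velocity of joint flywheel above 2.95 rad/s).
It fails at once if a bystander on the desk is pushed more than 25 mm, or the battery more than 15 mm (distance of battery from where it was at the start of the episode above 0.015 m or distance of any of swr_meter, resistor, enclosure, keyer from where it was at the start of the episode above 0.025 m).
It also fails if it takes over 64 s, if anything falls off the work surface, if the arm or the gripper's body presses on something with over 40 N, if the wrist force passes 120 N, or if a joint passes its speed limit or range.

### The arm

A 6-joint arm with a two-finger parallel gripper is mounted at the origin on the work surface. World frame = base frame: x ahead of the robot, y to its left, z up, the work surface at z = 0. Lengths are in m, angles in degrees, forces in N, time in s.
With the tool pointing down it reaches from about 0.275 to 0.725 m from the base axis. Payload 5.6 kg.
Tool frame: the origin (TCP) lies at the very end of the fingers, on their centre line; the grasp point (between the pads) lies env.hold_point_z behind it (env.hold_point_z is the distance from the TCP to the grasp point, in m); z points along the fingers, y is the line along which they close (so a half turn about z gives the same grasp; the last joint's range is limited). The gripper opens to 85 mm and grips with 20 to 120 N. Pads are 22 mm wide; open, the fingers measure 114 mm over their backs; the gripper's body (76 mm by 85 mm) begins 54 mm behind the grasp point. The pads swing forward as they close: fully open they stand 13 mm farther back than shut.
Start: joints at [-47.979, 14.616, 6.199, 0, -81.583, -16.306], TCP at [0.239, -0.496, 0.231] pointing down, gripper open.
Joint ranges: [-168.99, 168.99], [-69.2, 112.95], [-62.41, 85.93], [-164.36, 98.24], [-168.68, -3.75], [-174.98, 174.98]. Speed limits (degrees/s): [147.25, 147.25, 180, 180, 180, 180].

### API

Orientations are given as [roll, pitch, yaw] about the fixed x, y, z axes, in that order (R = Rz(yaw) Ry(pitch) Rx(roll)).
In Python, from rig import env gives the robot as it stands.
- The arm moves only by the tool move_arm, never from a script. Its argument "targets" is a list that holds one entry, the list of rows, each a list of 7 numbers: the shift along the tool's x, y, z in units of 0.25 m (1.0 is 0.25 m), then the turn, a rotation vector about the tool's x, y, z in units of 90 degrees (1.0 is 90 degrees), then the opening, from -1 (shut) to 1 (fully open). In form: [[[tx, ty, tz, ax, ay, az, fingers], ...]]. A call has 1 to 12 rows; each row shifts and turns the commanded pose from where the row before left it, along the tool's axes as they then stand; what a row does not reach is not made up. A row lasts 1/12 s, in which the tool goes at most 41.7 mm and 7.16 degrees, less where a joint would pass 70% of its speed; a pose out of reach is approached as far as the arm can. A call with a number of a shift or a turn outside -1 to 1 is refused whole. A call with a gripper value outside its range is refused whole. The fingers move at their own pace and stop on an object; the grip force is fixed at half the most. Time passes only in rows, so rows that do not move let the fingers close. It gives the time, the measured TCP pose, the force, the opening and the grip force at its end, in the units of the state.
- env.observe(): the state, without advancing time (a new reading comes with each control period).
- env.capture(name): name is "scene" or "top" or "wrist"; returns the picture (384x512x3 uint8, blue, green, red); there is no depth.
- env.camera_model(name): a dict with "vfov" (degrees; the focal length in pixels is half the picture's height over the tangent of half this angle, whatever the lens; pixels are square), "cx", "cy" (the principal point, pixels), "world_from_camera" (4x4, takes a point from camera to world coordinates). Camera axes: x right, y up, looking along -z (the intrinsics and any distortion apply to the point x, -y, -z); pixel columns grow to the right and rows downward; lengths in m; the calibration is good to about 2 mm. The wrist camera is an equidistant fisheye: a pixel r from the principal point sees the ray r / f radians off the axis. A picture is of the moment at which its call begins: read the wrist's pose just before it. camera_model takes no time and is no camera call; for the wrist camera it gives the pose at the moment of the call.
- env.finish_job(): hands the job in; it is judged then, once.
The state is a dict: "clock": time; "q": joint angles; "qvel": joint speeds; "effort": joint torques, N m; "tool_pos": TCP position; "orientation": TCP orientation; "wrist_force": force on the tool from outside, world axes, zero at the start; "ft_torque": the same for the moment, N m; "gripper_width": finger opening in m; "grasp_force": force on a finger pad.
Only numpy, scipy, OpenCV 4.12 (cv2) and the standard library are available. Lean on these libraries where they do the work, as an engineer would, in place of code of your own. Each camera call takes 0.05 s, during which the arm holds its last target. There are 200 camera calls.

## Working session

There is one attempt and no reset: what is moved stays moved. The work goes in short steps, Python scripts to look and compute and a tool call to move; the robot and the scene stay as the last step left them, time stands still between calls to the robot, and variables do not carry over. Pictures are saved under pics/ and viewed, at most 10 in all, crops included, and the job is handed in when it is done.

Besides the shell and the picture viewer there is one more tool, called after ">>>" as a command line: name --argument value ..., lists and objects as JSON in quotes. move_arm: Moves the arm, as the interface text tells. Shifts and turns lie within -1 to 1; 1 stands for 0.25 m of shift or 90 degrees of turn. Its arguments: {"type":"object","properties":{"targets":{"type":"array","items":{"type":"array","items":{"type":"array","items":{"type":"number","minimum":-1,"maximum":1}}}}},"required":["targets"]}

```bash
mkdir -p pics; cat > h.py <<'E'
import numpy as np, cv2
from rig import env
def proj(name,P):
    m=env.camera_model(name);T=np.linalg.inv(m["world_from_camera"])
    P=np.atleast_2d(P);c=P@T[:3,:3].T+T[:3,3]
    f=192/np.tan(np.radians(m["vfov"])/2)
    return np.c_[m["cx"]+f*c[:,0]/-c[:,2], m["cy"]-f*c[:,1]/-c[:,2]]
def unproj(name,uv,z):
    m=env.camera_model(name);T=np.array(m["world_from_camera"])
    f=192/np.tan(np.radians(m["vfov"])/2)
    d=T[:3,:3]@np.array([(uv[0]-m["cx"])/f,-(uv[1]-m["cy"])/f,-1.]);o=T[:3,3]
    return o+d*(z-o[2])/d[2]
E
python3 - <<'E'
from h import *
a=env.capture("scene");b=env.capture("top")
cv2.imwrite("pics/a.png",a);cv2.imwrite("pics/b0.png",b)
cv2.imwrite("pics/b.png",cv2.resize(b,(800,600),interpolation=cv2.INTER_CUBIC))
print(env.observe(),env.hold_point_z)
for n in("scene","top"):print(env.camera_model(n))
E
```

```text
{'clock': 0.1, 'q': array([-4.79803574e+01,  1.46500272e+01,  6.13730716e+00, -2.21886687e-02,
       -8.15845011e+01, -1.63068738e+01]), 'qvel': array([-0.03825817, -0.08736241,  0.20068992,  0.06565616,  0.08528673,
        0.10181168]), 'effort': array([-3.06752860e-03, -3.87603629e+01,  2.38474095e+01,  5.37790105e+00,
       -3.78356926e-03,  1.36947381e-06]), 'tool_pos': array([ 0.23846661, -0.49511359,  0.23048277]), 'orientation': array([ 1.79900528e+02, -6.23667934e-03, -1.54290492e+02]), 'wrist_force': array([ 0.71119877, -0.49930785,  0.87753826]), 'ft_torque': array([-0.01570886, -0.01749489, -0.00337722]), 'grasp_force': 0.0, 'gripper_width': 0.08546842795543444} 0.0187
{'vfov': 56.04605008336681, 'cx': 253.0154560530047, 'cy': 189.3838527224741, 'world_from_camera': array([[ 0.38263025, -0.72807873,  0.56876661,  1.20834013],
       [ 0.92374891,  0.3126716 , -0.22118868, -0.2714587 ],
       [-0.0167944 ,  0.61003101,  0.79219954,  1.11985496],
       [ 0.        ,  0.        ,  0.        ,  1.        ]])}
{'vfov': 45.6386933738639, 'cx': 251.32168152335535, 'cy': 188.75131036847017, 'world_from_camera': array([[-7.38220141e-03,  9.98983849e-01, -4.44609197e-02,
         4.02853578e-01],
       [-9.99972561e-01, -7.40230276e-03, -2.87489692e-04,
         2.08423119e-02],
       [-6.16310748e-04,  4.44575774e-02,  9.99011083e-01,
         1.41684115e+00],
       [ 0.00000000e+00,  0.00000000e+00,  0.00000000e+00,
         1.00000000e+00]])}
```

View pics/b.png

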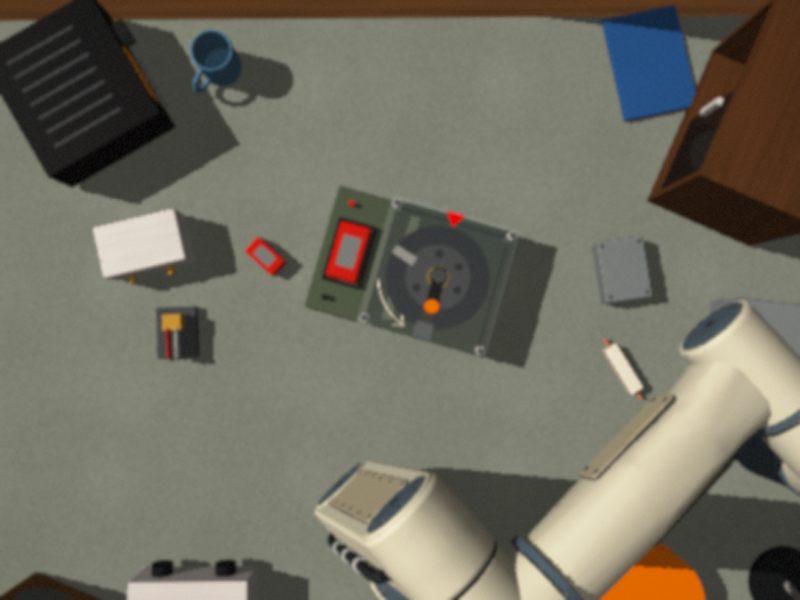

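View pics/a.png

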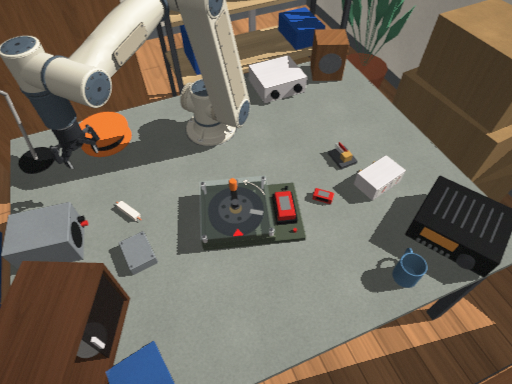

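The top view shows two red packs. The larger, at (349,252), lies in the charger's bay and fits the description; the smaller, at (265,256), lies loose on the desk. The crank hub is near (438,275), the orange knob at (432,306), the red pointer at (456,219) and the white mark at (404,255). An enlarged crop should confirm these.

```bash
python3 - <<'E'
from h import *
b=cv2.imread("pics/b0.png")[110:245,150:360]
cv2.imwrite("pics/c.png",cv2.resize(b,(798,513),interpolation=cv2.INTER_CUBIC))
E
```

```text
(no output)
```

View pics/c.png

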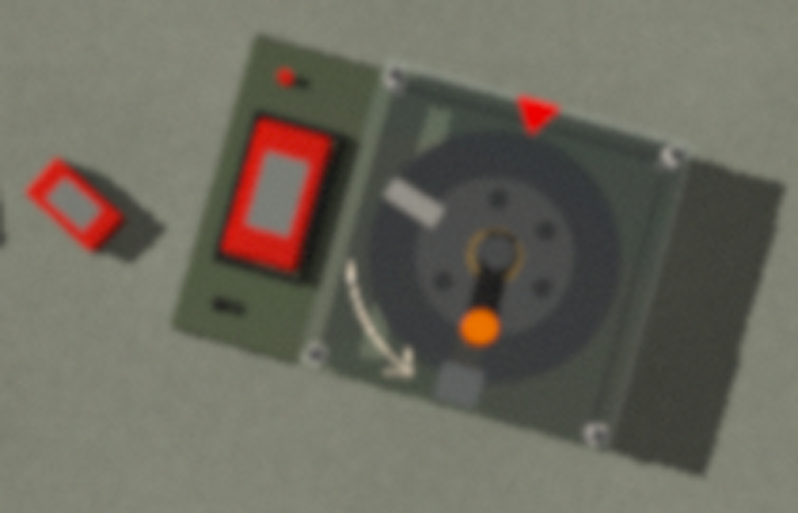

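The crop confirms it: the big pack is in the bay at crop (276,193), the hub at (498,249), the knob top at (480,327), the pointer tip at (534,135), and the mark runs from (388,190) to (442,218).

```bash
python3 - <<'E'
from h import *
def U(u,v,z): return unproj("top",(150+(u+.5)/3.8-.5,110+(v+.5)/3.8-.5),z)
pts=dict(hub=(498,249,.1),knob=(480,327,.144),ptip=(534,135,.078),pbase=(537,103,.078),bat=(276,193,.064),m1=(388,190,.06),m2=(442,218,.06),disc=(496,258,.06),
s1=(394,76,.08),s2=(671,155,.08),s3=(597,434,.08),s4=(314,354,.08))
P={k:U(*v) for k,v in pts.items()}
for k in P:print(k,P[k].round(4))
c=np.mean([P['s%d'%i] for i in(1,2,3,4)],0);print("c",c)
for k in('knob','ptip','bat','m1','m2','hub'):
  d=(P[k]-c)[:2];print(k,np.linalg.norm(d),np.degrees(np.arctan2(d[1],d[0])))
# scene camera check
for k in('hub','knob','ptip','bat'):print(k,proj("scene",P[k]))
from rig import env
print([x for x in dir(env) if x[0]!='_'])
E
```

```text
hub [ 0.5002 -0.064   0.1   ]
knob [ 0.4396 -0.0474  0.144 ]
ptip [ 0.5903 -0.0943  0.078 ]
pbase [ 0.6153 -0.0969  0.078 ]
bat [0.5481 0.1071 0.064 ]
m1 [0.5502 0.0194 0.06  ]
m2 [ 0.5279 -0.0229  0.06  ]
disc [ 0.4961 -0.0649  0.06  ]
s1 [0.6368 0.0141 0.08  ]
s2 [ 0.5736 -0.2     0.08  ]
s3 [ 0.3585 -0.14    0.08  ]
s4 [0.4216 0.0773 0.08  ]
c [ 0.49765124 -0.06214132  0.08      ]
knob 0.059875733441157215 165.70385223081624
ptip 0.09804208905863206 -19.12244299674761
bat 0.1765824347841144 73.40186252848531
m1 0.09698386460337484 57.16865888065067
m2 0.04954424153265152 52.436022036928385
hub 0.003139186974219607 -36.175025138808806
hub [[235.16200935 201.35027284]]
knob [[232.76299635 179.51924886]]
ptip [[236.61028302 227.99704959]]
bat [[284.97242776 201.92201228]]
['IKError', 'camera_model', 'capture', 'finish_job', 'hold_point_z', 'observe']
```

>>> move_arm --targets '[[[0, 0, 0, 0, 0, 0.0714, 1], [0, 0, 0, 0, 0, 0.0714, 1], [0, 0, 0, 0, 0, 0.0714, 1], [0, 0, 0, 0, 0, 0.0714, 1], [-0.0575, 0.1279, 0, 0, 0, 0, 1], [-0.0575, 0.1279, 0, 0, 0, 0, 1], [-0.0575, 0.1279, 0, 0, 0, 0, 1], [-0.0575, 0.1279, 0, 0, 0, 0, 1], [-0.0575, 0.1279, 0, 0, 0, 0, 1], [-0.0575, 0.1279, 0, 0, 0, 0, 1], [-0.0575, 0.1279, 0, 0, 0, 0, 1], [-0.0575, 0.1279, 0, 0, 0, 0, 1]]]'

```text
clock: 1.1
tool_pos: [0.3537, -0.238, 0.2311]
orientation: [180.0, -0.0, -180.0]
wrist_force: [0.2, -0.6, 0.3]
gripper_width: 0.0855
grasp_force: 0.0
```

```bash
cat >> h.py <<'E'
C=np.array([.4977,-.0625]);YAW=-16.3
def mark(img,name="scene",save=None):
    "flywheel angle (deg, charger frame) of the white bar from a rectified view at z=.06"
    th=np.arange(0,360,1.);r=np.arange(.058,.096,.002)
    T,Rr=np.meshgrid(np.radians(th+YAW),r)
    P=np.stack([C[0]+Rr*np.cos(T),C[1]+Rr*np.sin(T),0*T+.06],-1).reshape(-1,3)
    uv=proj(name,P).reshape(T.shape+(2,)).astype(np.float32)
    w=cv2.remap(img,uv[...,0],uv[...,1],cv2.INTER_LINEAR).astype(float)
    v=w.min(2)
    s=np.minimum(v,170).mean(0)
    k=np.ones(11)/11;s=np.convolve(np.r_[s[-5:],s,s[:5]],k,'valid')
    i=int(s.argmax());ii=(np.arange(i-8,i+9))%360
    ww=np.clip(s[ii]-np.median(s)-.5*(s[i]-np.median(s)),0,None)
    if save is not None: cv2.imwrite(save,np.kron(w.astype(np.uint8),np.ones((8,2,1),np.uint8)))
    return (i+(ww*np.arange(-8,9)).sum()/ww.sum())%360, s[i]-np.median(s), s.std()
E
python3 - <<'E'
from h import *
print(mark(cv2.imread("pics/a.png")),mark(cv2.imread("pics/b0.png"),"top"))
print(env.observe()["tool_pos"],env.observe()["orientation"],env.observe()["clock"])
E
```

```text
(np.float64(68.72539281121968), np.float64(90.61004784688997), np.float64(16.691358028893152)) (np.float64(71.73683259428127), np.float64(70.90191387559807), np.float64(13.034093744491674))
[ 0.3536516  -0.23795068  0.23105353] [ 1.79981508e+02 -1.65286709e-02 -1.79999791e+02] 1.1
```

>>> move_arm --targets '[[[-0.0571, 0.1285, 0, 0, 0, 0, 1], [-0.0571, 0.1285, 0, 0, 0, 0, 1], [-0.0571, 0.1285, 0, 0, 0, 0, 1], [-0.0571, 0.1285, 0, 0, 0, 0, 1], [-0.0571, 0.1285, 0, 0, 0, 0, 1], [-0.0571, 0.1285, 0, 0, 0, 0, 1], [0, 0, 0, 0, 0, 0, 1], [0, 0, 0.122, 0, 0, 0, 1], [0, 0, 0.122, 0, 0, 0, 1], [0, 0, 0.122, 0, 0, 0, 1], [0, 0, 0.122, 0, 0, 0, 1], [0, 0, 0, 0, 0, 0, 1]]]'

```text
clock: 2.1
tool_pos: [0.4345, -0.0474, 0.1037]
orientation: [-180.0, -0.7, 179.9]
wrist_force: [-1.3, -0.3, -0.1]
gripper_width: 0.0853
grasp_force: 0.0
```

```bash
python3 - <<'E'
from h import *
a=env.capture("scene");cv2.imwrite("pics/d0.png",a)
cv2.imwrite("pics/d.png",cv2.resize(a[130:260,160:320],(800,650),interpolation=cv2.INTER_CUBIC)[:600])
o=env.observe();print(o["tool_pos"],o["clock"],mark(a))
print(proj("scene",o["tool_pos"]))
E
```

```text
[ 0.43666674 -0.04755829  0.10703622] 2.15 (np.float64(68.73533316074447), np.float64(93.84210526315789), np.float64(17.211764136813713))
[[233.05259635 185.47238216]]
```

View pics/d.png

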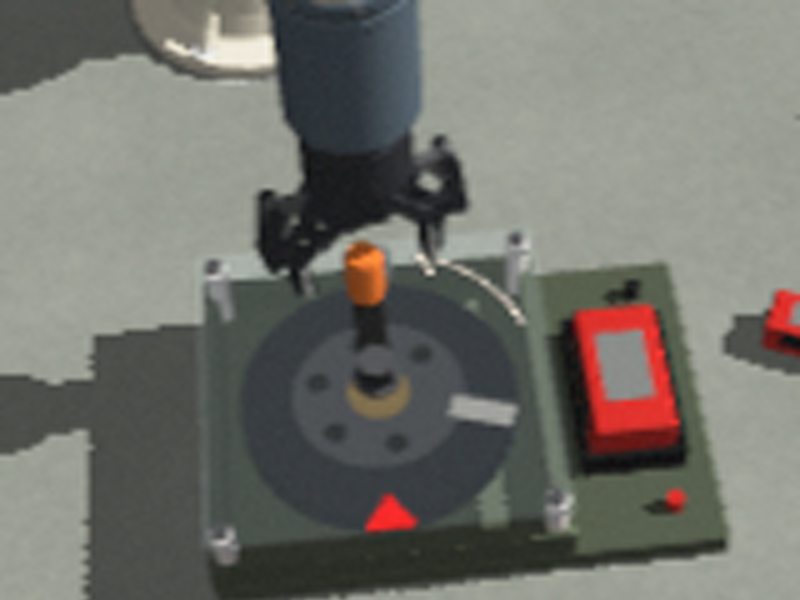

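The knob, at crop (365,272), stands between the open fingers. The mark is at about (482,410) and the pointer at (390,512). Next I close the fingers.

>>> move_arm --targets '[[[0, 0, 0, 0, 0, 0, -1], [0, 0, 0, 0, 0, 0, -1], [0, 0, 0, 0, 0, 0, -1], [0, 0, 0, 0, 0, 0, -1], [0, 0, 0, 0, 0, 0, -1], [0, 0, 0, 0, 0, 0, -1], [0, 0, 0, 0, 0, 0, -1], [0, 0, 0, 0, 0, 0, -1]]]'

```text
clock: 2.82
tool_pos: [0.44, -0.0469, 0.1106]
orientation: [180.0, 0.1, -180.0]
wrist_force: [-1.0, 0.2, 4.9]
gripper_width: 0.026
grasp_force: 58.6
```

```bash
python3 - <<'E'
from h import *
o=env.observe();print(o)
a0=np.radians(165.7)
for s in(15,):
  p=np.radians(165.7+s*np.arange(0,25));q=.06*np.c_[np.cos(p),np.sin(p)];d=np.diff(q,axis=0)/.25
  print(np.c_[-d[:,0],d[:,1]].round(4).tolist())
E
```

```text
{'clock': 2.8167, 'q': array([ 1.43628484e+01,  6.86408634e+00, -2.18461094e+01,  3.65469567e-02,
       -6.11632066e+01, -1.04348337e+02]), 'qvel': array([-0.07021459,  0.00676406, -0.0043696 ,  0.00682225,  0.05835881,
       -0.02337148]), 'effort': array([-1.63891730e-01, -2.58035570e+01,  1.98356616e+01,  4.35989276e+00,
        4.67795134e-01, -6.25704542e-04]), 'tool_pos': array([ 0.4399967 , -0.04692253,  0.11061904]), 'orientation': array([ 1.79999682e+02,  1.30587442e-01, -1.79967897e+02]), 'wrist_force': array([-1.03420932,  0.16824166,  4.91860089]), 'ft_torque': array([ 0.14244703,  0.54061869, -0.0310166 ]), 'grasp_force': 58.589534405618906, 'gripper_width': 0.026038238230308323}
[[0.0074, -0.0622], [-0.0089, -0.062], [-0.0247, -0.0576], [-0.0387, -0.0492], [-0.0502, -0.0375], [-0.0582, -0.0233], [-0.0622, -0.0074], [-0.062, 0.0089], [-0.0576, 0.0247], [-0.0492, 0.0387], [-0.0375, 0.0502], [-0.0233, 0.0582], [-0.0074, 0.0622], [0.0089, 0.062], [0.0247, 0.0576], [0.0387, 0.0492], [0.0502, 0.0375], [0.0582, 0.0233], [0.0622, 0.0074], [0.062, -0.0089], [0.0576, -0.0247], [0.0492, -0.0387], [0.0375, -0.0502], [0.0233, -0.0582]]
```

>>> move_arm --targets '[[[0.0043, -0.0205, 0, 0, 0, 0, -1], [0.0031, -0.0417, 0, 0, 0, 0, -1], [-0.0089, -0.062, 0, 0, 0, 0, -1], [-0.0247, -0.0576, 0, 0, 0, 0, -1], [-0.0387, -0.0492, 0, 0, 0, 0, -1]]]'

```text
clock: 3.23
tool_pos: [0.4529, -0.107, 0.1106]
orientation: [-179.8, -0.2, -180.0]
wrist_force: [-6.6, -4.8, 9.3]
gripper_width: 0.0264
grasp_force: 59.0
```

>>> move_arm --targets '[[[-0.0502, -0.0375, 0, 0, 0, 0, -1], [-0.0582, -0.0233, 0, 0, 0, 0, -1], [-0.0622, -0.0074, 0, 0, 0, 0, -1], [-0.062, 0.0089, 0, 0, 0, 0, -1], [-0.0576, 0.0247, 0, 0, 0, 0, -1], [-0.0492, 0.0387, 0, 0, 0, 0, -1], [-0.0375, 0.0502, 0, 0, 0, 0, -1], [-0.0233, 0.0582, 0, 0, 0, 0, -1]]]'

```text
clock: 3.9
tool_pos: [0.5562, -0.0765, 0.1105]
orientation: [-180.0, 0.0, 180.0]
wrist_force: [-7.6, 1.0, 10.1]
gripper_width: 0.026
grasp_force: 60.3
```

>>> move_arm --targets '[[[-0.0074, 0.0622, 0, 0, 0, 0, -1], [0.0089, 0.062, 0, 0, 0, 0, -1], [0.0247, 0.0576, 0, 0, 0, 0, -1], [0.0387, 0.0492, 0, 0, 0, 0, -1], [0.0502, 0.0375, 0, 0, 0, 0, -1], [0.0582, 0.0233, 0, 0, 0, 0, -1], [0.0622, 0.0074, 0, 0, 0, 0, -1], [0.062, -0.0089, 0, 0, 0, 0, -1], [0.0576, -0.0247, 0, 0, 0, 0, -1], [0.0492, -0.0387, 0, 0, 0, 0, -1], [0.0375, -0.0502, 0, 0, 0, 0, -1], [0.0233, -0.0582, 0, 0, 0, 0, -1]]]'

```text
clock: 4.9
tool_pos: [0.4398, -0.0473, 0.1106]
orientation: [-180.0, 0.2, -179.9]
wrist_force: [2.3, -0.9, 2.8]
gripper_width: 0.0259
grasp_force: 60.5
```

```bash
cat > m.py <<'E'
from h import *
import sys
t=env.observe()["clock"];a=env.capture("scene");cv2.imwrite("pics/m%05d.png"%round(t*100),a)
o=env.observe();print(t,mark(a),o["tool_pos"],o["wrist_force"])
E
python3 m.py
```

```text
4.9 (np.float64(237.81094755963989), np.float64(93.97607655502391), np.float64(17.366464411581934)) [ 0.43927919 -0.04897611  0.11067863] [-0.04476614 -3.94615997  1.6954129 ]
```

>>> move_arm --targets '[[[0.0074, -0.0622, 0, 0, 0, 0, -1], [-0.0089, -0.062, 0, 0, 0, 0, -1], [-0.0247, -0.0576, 0, 0, 0, 0, -1], [-0.0387, -0.0492, 0, 0, 0, 0, -1], [-0.0502, -0.0375, 0, 0, 0, 0, -1], [-0.0582, -0.0233, 0, 0, 0, 0, -1], [-0.0622, -0.0074, 0, 0, 0, 0, -1], [-0.062, 0.0089, 0, 0, 0, 0, -1], [-0.0576, 0.0247, 0, 0, 0, 0, -1], [-0.0492, 0.0387, 0, 0, 0, 0, -1], [-0.0375, 0.0502, 0, 0, 0, 0, -1], [-0.0233, 0.0582, 0, 0, 0, 0, -1]]]'

```text
clock: 5.95
tool_pos: [0.5562, -0.0762, 0.1105]
orientation: [-180.0, 0.0, 180.0]
wrist_force: [-8.6, 1.4, 10.7]
gripper_width: 0.0263
grasp_force: 61.3
```

```bash
python3 m.py
```

```text
5.95 (np.float64(359.2927812510676), np.float64(88.53110047846889), np.float64(19.335422839157573)) [ 0.5564586  -0.07387693  0.11050589] [-3.74542309  3.85438121  9.87825221]
```

>>> move_arm --targets '[[[-0.0074, 0.0622, 0, 0, 0, 0, -1], [0.0089, 0.062, 0, 0, 0, 0, -1], [0.0247, 0.0576, 0, 0, 0, 0, -1], [0.0387, 0.0492, 0, 0, 0, 0, -1], [0.0502, 0.0375, 0, 0, 0, 0, -1], [0.0582, 0.0233, 0, 0, 0, 0, -1], [0.0622, 0.0074, 0, 0, 0, 0, -1], [0.062, -0.0089, 0, 0, 0, 0, -1], [0.0576, -0.0247, 0, 0, 0, 0, -1], [0.0492, -0.0387, 0, 0, 0, 0, -1], [0.0375, -0.0502, 0, 0, 0, 0, -1], [0.0233, -0.0582, 0, 0, 0, 0, -1]]]'

```text
clock: 7.0
tool_pos: [0.4398, -0.0471, 0.1106]
orientation: [-180.0, 0.2, -179.9]
wrist_force: [2.0, -0.1, 4.3]
gripper_width: 0.0259
grasp_force: 60.9
```

```bash
python3 m.py
```

```text
7.0 (np.float64(131.3545156552649), np.float64(93.08373205741631), np.float64(17.282387021971054)) [ 0.4393172  -0.04881535  0.11066545] [-0.55419715 -2.98510029  2.7336887 ]
```

```bash
cat > fit.py <<'E'
import numpy as np
from scipy.optimize import least_squares
# crank schedule: list of (duration, rate rad/s)
D=np.radians;r=1/12
def sim(p,seg,w=0,th=0,dt=1/480,lag=.04):
    a,b=p;out=[];wc=0   # a=c/J, b=drag/c (rad/s), viscous .08 of c
    for T,x in seg:
        for _ in range(round(T/dt)):
            wc+=(x-wc)*dt/lag
            acc=a*(wc-w-.08*w); f=a*b
            if w==0 and abs(acc)<=f: pass
            else:
                s=np.sign(w) if w else np.sign(acc)
                n=w+(acc-f*s)*dt
                if w*n<0:n=0
                w=n
            th+=w*dt
        out.append((th,w))
    return np.array(out)
PI=np.pi
seg=[(r,D(5)/r),(r,D(10)/r),(22*r+r,PI),(.05,0),(1,PI),(.05,0),(1,PI)]
idx=[2,4,6];meas=D(np.array([237.81,359.29,360+131.35])-68.73)
if __name__=="__main__":
    s=least_squares(lambda p:sim(p,seg)[idx,0]-meas,[1.25,.72],diff_step=.02)
    print(s.x,s.fun,sim(s.x,seg)[idx,1])
    a,b=s.x;print("steady at pi",(PI-b)/1.08,"at 14deg",(D(14)/r-b)/1.08, (PI*1/1.05-b)/1.08)
E
python3 fit.py
```

```text
[1.3365665  0.68639774] [-0.03106563  0.04987194 -0.02231026] [2.13368602 2.19216076 2.20497613]
steady at pi 2.2733286214763493 at 14deg 2.079403149032535 2.1348104268736243
```

>>> move_arm --targets '[[[0.0074, -0.0622, 0, 0, 0, 0, -1], [-0.0089, -0.062, 0, 0, 0, 0, -1], [-0.0247, -0.0576, 0, 0, 0, 0, -1], [-0.0387, -0.0492, 0, 0, 0, 0, -1], [-0.0502, -0.0375, 0, 0, 0, 0, -1], [-0.0582, -0.0233, 0, 0, 0, 0, -1], [-0.0622, -0.0074, 0, 0, 0, 0, -1], [-0.062, 0.0089, 0, 0, 0, 0, -1], [-0.0576, 0.0247, 0, 0, 0, 0, -1], [-0.0492, 0.0387, 0, 0, 0, 0, -1], [-0.0375, 0.0502, 0, 0, 0, 0, -1], [-0.0233, 0.0582, 0, 0, 0, 0, -1]]]'

```text
clock: 8.05
tool_pos: [0.5563, -0.0761, 0.1105]
orientation: [-180.0, 0.0, 180.0]
wrist_force: [-8.7, 1.7, 11.4]
gripper_width: 0.0261
grasp_force: 61.7
```

```bash
python3 m.py
```

```text
8.05 (np.float64(268.2079064732626), np.float64(90.28468899521533), np.float64(19.375923443032068)) [ 0.55647916 -0.07369531  0.11048962] [-3.91597518  3.65326364 10.74194485]
```

>>> move_arm --targets '[[[-0.0074, 0.0622, 0, 0, 0, 0, -1], [0.0089, 0.062, 0, 0, 0, 0, -1], [0.0247, 0.0576, 0, 0, 0, 0, -1], [0.0387, 0.0492, 0, 0, 0, 0, -1], [0.0502, 0.0375, 0, 0, 0, 0, -1], [0.0582, 0.0233, 0, 0, 0, 0, -1], [0.0622, 0.0074, 0, 0, 0, 0, -1], [0.062, -0.0089, 0, 0, 0, 0, -1], [0.0576, -0.0247, 0, 0, 0, 0, -1], [0.0492, -0.0387, 0, 0, 0, 0, -1], [0.0375, -0.0502, 0, 0, 0, 0, -1], [0.0233, -0.0582, 0, 0, 0, 0, -1]]]'

```text
clock: 9.1
tool_pos: [0.4399, -0.047, 0.1106]
orientation: [-180.0, 0.2, -179.9]
wrist_force: [2.3, -1.6, 5.2]
gripper_width: 0.026
grasp_force: 61.3
```

```bash
python3 m.py
```

```text
9.1 (np.float64(34.198057157725835), np.float64(94.10526315789474), np.float64(17.208977620619862)) [ 0.43935417 -0.04866309  0.11067146] [-0.30810147 -4.2060342   3.30556859]
```

>>> move_arm --targets '[[[0.0074, -0.0622, 0, 0, 0, 0, -1], [-0.0089, -0.062, 0, 0, 0, 0, -1], [-0.0247, -0.0576, 0, 0, 0, 0, -1], [-0.0387, -0.0492, 0, 0, 0, 0, -1], [-0.0502, -0.0375, 0, 0, 0, 0, -1], [-0.0582, -0.0233, 0, 0, 0, 0, -1], [-0.0622, -0.0074, 0, 0, 0, 0, -1], [-0.062, 0.0089, 0, 0, 0, 0, -1], [-0.0576, 0.0247, 0, 0, 0, 0, -1], [-0.0492, 0.0387, 0, 0, 0, 0, -1], [-0.0375, 0.0502, 0, 0, 0, 0, -1], [-0.0233, 0.0582, 0, 0, 0, 0, -1]]]'

```text
clock: 10.15
tool_pos: [0.5563, -0.0759, 0.1104]
orientation: [-180.0, 0.0, 180.0]
wrist_force: [-8.2, 1.9, 11.7]
gripper_width: 0.0262
grasp_force: 62.0
```

```bash
python3 m.py
```

```text
10.15 (np.float64(315.88984079126374), np.float64(4.22248803827749), np.float64(9.977269163821777)) [ 0.55649987 -0.07360433  0.11049373] [-3.71126243  4.4111253  11.01671647]
```

>>> move_arm --targets '[[[-0.0074, 0.0622, 0, 0, 0, 0, -1], [0.0089, 0.062, 0, 0, 0, 0, -1], [0.0247, 0.0576, 0, 0, 0, 0, -1], [0.0387, 0.0492, 0, 0, 0, 0, -1], [0.0502, 0.0375, 0, 0, 0, 0, -1], [0.0582, 0.0233, 0, 0, 0, 0, -1], [0.0622, 0.0074, 0, 0, 0, 0, -1], [0.062, -0.0089, 0, 0, 0, 0, -1], [0.0576, -0.0247, 0, 0, 0, 0, -1], [0.0492, -0.0387, 0, 0, 0, 0, -1], [0.0375, -0.0502, 0, 0, 0, 0, -1], [0.0233, -0.0582, 0, 0, 0, 0, -1]]]'

```text
clock: 11.2
tool_pos: [0.4399, -0.0469, 0.1106]
orientation: [-180.0, 0.2, -179.9]
wrist_force: [2.6, -0.8, 5.0]
gripper_width: 0.0262
grasp_force: 61.5
```

```bash
python3 m.py
```

```text
11.2 (np.float64(304.7493289171754), np.float64(93.54066985645935), np.float64(17.192025741983638)) [ 0.43936441 -0.04859769  0.11065458] [ 0.16217109 -4.46962103  3.00435273]
```

```bash
python3 - <<'E'
import numpy as np
p=np.radians(165.7+360/26*np.arange(27));q=.06*np.c_[np.cos(p),np.sin(p)]/.25
d=np.diff(q.round(4),axis=0)
for a,b in((0,9),(9,18),(18,26)):print([[round(-x,4),round(y,4)] for x,y in d[a:b]])
E
```

```text
[[np.float64(0.0074), np.float64(-0.0574)], [np.float64(-0.0065), np.float64(-0.0575)], [np.float64(-0.0201), np.float64(-0.0542)], [np.float64(-0.0325), np.float64(-0.0479)], [np.float64(-0.043), np.float64(-0.0387)], [np.float64(-0.051), np.float64(-0.0273)], [np.float64(-0.0561), np.float64(-0.0143)], [np.float64(-0.0578), np.float64(-0.0005)], [np.float64(-0.0563), np.float64(0.0134)]]
[[np.float64(-0.0515), np.float64(0.0265)], [np.float64(-0.0436), np.float64(0.038)], [np.float64(-0.0332), np.float64(0.0474)], [np.float64(-0.021), np.float64(0.0539)], [np.float64(-0.0074), np.float64(0.0574)], [np.float64(0.0065), np.float64(0.0575)], [np.float64(0.0201), np.float64(0.0542)], [np.float64(0.0325), np.float64(0.0479)], [np.float64(0.043), np.float64(0.0387)]]
[[np.float64(0.051), np.float64(0.0273)], [np.float64(0.0561), np.float64(0.0143)], [np.float64(0.0578), np.float64(0.0005)], [np.float64(0.0563), np.float64(-0.0134)], [np.float64(0.0515), np.float64(-0.0265)], [np.float64(0.0436), np.float64(-0.038)], [np.float64(0.0332), np.float64(-0.0474)], [np.float64(0.021), np.float64(-0.0539)]]
```

>>> move_arm --targets '[[[0.0074, -0.0574, 0, 0, 0, 0, -1], [-0.0065, -0.0575, 0, 0, 0, 0, -1], [-0.0201, -0.0542, 0, 0, 0, 0, -1], [-0.0325, -0.0479, 0, 0, 0, 0, -1], [-0.043, -0.0387, 0, 0, 0, 0, -1], [-0.051, -0.0273, 0, 0, 0, 0, -1], [-0.0561, -0.0143, 0, 0, 0, 0, -1], [-0.0578, -0.0005, 0, 0, 0, 0, -1], [-0.0563, 0.0134, 0, 0, 0, 0, -1]]]'

```text
clock: 12.0
tool_pos: [0.5199, -0.1214, 0.1108]
orientation: [-179.7, 0.1, 180.0]
wrist_force: [3.1, -7.1, 2.1]
gripper_width: 0.0262
grasp_force: 61.2
```

>>> move_arm --targets '[[[-0.0515, 0.0265, 0, 0, 0, 0, -1], [-0.0436, 0.038, 0, 0, 0, 0, -1], [-0.0332, 0.0474, 0, 0, 0, 0, -1], [-0.021, 0.0539, 0, 0, 0, 0, -1], [-0.0074, 0.0574, 0, 0, 0, 0, -1], [0.0065, 0.0575, 0, 0, 0, 0, -1], [0.0201, 0.0542, 0, 0, 0, 0, -1], [0.0325, 0.0479, 0, 0, 0, 0, -1], [0.043, 0.0387, 0, 0, 0, 0, -1]]]'

```text
clock: 12.75
tool_pos: [0.5289, -0.0149, 0.1103]
orientation: [-179.6, -0.3, -179.9]
wrist_force: [-9.1, -16.3, 12.9]
gripper_width: 0.0263
grasp_force: 62.4
```

>>> move_arm --targets '[[[0.051, 0.0273, 0, 0, 0, 0, -1], [0.0561, 0.0143, 0, 0, 0, 0, -1], [0.0578, 0.0005, 0, 0, 0, 0, -1], [0.0563, -0.0134, 0, 0, 0, 0, -1], [0.0515, -0.0265, 0, 0, 0, 0, -1], [0.0436, -0.038, 0, 0, 0, 0, -1], [0.0332, -0.0474, 0, 0, 0, 0, -1], [0.021, -0.0539, 0, 0, 0, 0, -1]]]'

```text
clock: 13.42
tool_pos: [0.4399, -0.0468, 0.1106]
orientation: [180.0, 0.2, -179.9]
wrist_force: [1.6, 0.2, 6.5]
gripper_width: 0.0257
grasp_force: 61.6
```

```bash
python3 m.py
```

```text
13.4167 (np.float64(216.97797407239892), np.float64(93.56459330143541), np.float64(17.21423919633612)) [ 0.4394527  -0.04835535  0.11064829] [ 0.32752643 -3.8074742   5.22218872]
```

>>> move_arm --targets '[[[0.0074, -0.0574, 0, 0, 0, 0, -1], [-0.0065, -0.0575, 0, 0, 0, 0, -1], [-0.0201, -0.0542, 0, 0, 0, 0, -1], [-0.0325, -0.0479, 0, 0, 0, 0, -1], [-0.043, -0.0387, 0, 0, 0, 0, -1], [-0.051, -0.0273, 0, 0, 0, 0, -1], [-0.0561, -0.0143, 0, 0, 0, 0, -1], [-0.0578, -0.0005, 0, 0, 0, 0, -1], [-0.0563, 0.0134, 0, 0, 0, 0, -1]]]'

```text
clock: 14.22
tool_pos: [0.5199, -0.1214, 0.1108]
orientation: [-179.7, 0.1, 180.0]
wrist_force: [2.5, -8.0, 2.5]
gripper_width: 0.026
grasp_force: 61.3
```

>>> move_arm --targets '[[[-0.0515, 0.0265, 0, 0, 0, 0, -1], [-0.0436, 0.038, 0, 0, 0, 0, -1], [-0.0332, 0.0474, 0, 0, 0, 0, -1], [-0.021, 0.0539, 0, 0, 0, 0, -1], [-0.0074, 0.0574, 0, 0, 0, 0, -1], [0.0065, 0.0575, 0, 0, 0, 0, -1], [0.0201, 0.0542, 0, 0, 0, 0, -1], [0.0325, 0.0479, 0, 0, 0, 0, -1], [0.043, 0.0387, 0, 0, 0, 0, -1]]]'

```text
clock: 14.97
tool_pos: [0.5288, -0.0148, 0.1103]
orientation: [-179.6, -0.4, -179.9]
wrist_force: [-9.6, -16.6, 13.4]
gripper_width: 0.0261
grasp_force: 62.5
```

>>> move_arm --targets '[[[0.051, 0.0273, 0, 0, 0, 0, -1], [0.0561, 0.0143, 0, 0, 0, 0, -1], [0.0578, 0.0005, 0, 0, 0, 0, -1], [0.0563, -0.0134, 0, 0, 0, 0, -1], [0.0515, -0.0265, 0, 0, 0, 0, -1], [0.0436, -0.038, 0, 0, 0, 0, -1], [0.0332, -0.0474, 0, 0, 0, 0, -1], [0.021, -0.0539, 0, 0, 0, 0, -1]]]'

```text
clock: 15.63
tool_pos: [0.4399, -0.0468, 0.1106]
orientation: [180.0, 0.2, -179.9]
wrist_force: [2.0, -0.8, 6.3]
gripper_width: 0.0261
grasp_force: 61.6
```

```bash
python3 m.py
```

```text
15.6333 (np.float64(115.18714600735048), np.float64(93.27990430622013), np.float64(17.276731475471387)) [ 0.43946011 -0.04831757  0.11064054] [ 0.13149992 -4.2724006   4.75537853]
```

>>> move_arm --targets '[[[0.0074, -0.0574, 0, 0, 0, 0, -1], [-0.0065, -0.0575, 0, 0, 0, 0, -1], [-0.0201, -0.0542, 0, 0, 0, 0, -1], [-0.0325, -0.0479, 0, 0, 0, 0, -1], [-0.043, -0.0387, 0, 0, 0, 0, -1], [-0.051, -0.0273, 0, 0, 0, 0, -1], [-0.0561, -0.0143, 0, 0, 0, 0, -1], [-0.0578, -0.0005, 0, 0, 0, 0, -1], [-0.0563, 0.0134, 0, 0, 0, 0, -1]]]'

```text
clock: 16.43
tool_pos: [0.5198, -0.1214, 0.1108]
orientation: [-179.7, 0.1, 180.0]
wrist_force: [4.2, -8.5, 3.4]
gripper_width: 0.026
grasp_force: 61.4
```

>>> move_arm --targets '[[[-0.0515, 0.0265, 0, 0, 0, 0, -1], [-0.0436, 0.038, 0, 0, 0, 0, -1], [-0.0332, 0.0474, 0, 0, 0, 0, -1], [-0.021, 0.0539, 0, 0, 0, 0, -1], [-0.0074, 0.0574, 0, 0, 0, 0, -1], [0.0065, 0.0575, 0, 0, 0, 0, -1], [0.0201, 0.0542, 0, 0, 0, 0, -1], [0.0325, 0.0479, 0, 0, 0, 0, -1], [0.043, 0.0387, 0, 0, 0, 0, -1]]]'

```text
clock: 17.18
tool_pos: [0.5288, -0.0148, 0.1104]
orientation: [-179.6, -0.4, -179.9]
wrist_force: [-10.1, -16.3, 12.9]
gripper_width: 0.0262
grasp_force: 62.5
```

>>> move_arm --targets '[[[0.051, 0.0273, 0, 0, 0, 0, -1], [0.0561, 0.0143, 0, 0, 0, 0, -1], [0.0578, 0.0005, 0, 0, 0, 0, -1], [0.0563, -0.0134, 0, 0, 0, 0, -1], [0.0515, -0.0265, 0, 0, 0, 0, -1], [0.0436, -0.038, 0, 0, 0, 0, -1], [0.0332, -0.0474, 0, 0, 0, 0, -1], [0.021, -0.0539, 0, 0, 0, 0, -1]]]'

```text
clock: 17.85
tool_pos: [0.4399, -0.0467, 0.1106]
orientation: [180.0, 0.2, -179.9]
wrist_force: [2.4, -1.1, 7.0]
gripper_width: 0.0263
grasp_force: 61.7
```

```bash
python3 m.py; cat > fit2.py <<'E'
from fit import *
X=D(360/26)/r;rev=26*r
seg=[(r,D(5)/r),(r,D(10)/r),(23*r,PI)]+[(.05,0),(1,PI)]*6+[(.05,0),(rev,X)]*3
seg[2]=(23*r,PI)
idx=[2,4,6,8,10,14,16,18,20]
def m(last):return D(np.array([237.81,359.29,491.35,628.2,754.2,1024.75,1297.0,1555.2,last])-68.73)
E
python3 -c "
from fit2 import *
print(sim([1.34,.62],seg)[idx]/D(1)+[68.73,0])"
```

```text
17.85 (np.float64(16.55081935367495), np.float64(94.20813397129186), np.float64(17.025172245286097)) [ 0.43946257 -0.04825468  0.11063893] [ 0.81983925 -3.87313151  3.83298635]
[[ 241.1141204   125.64938546]
 [ 370.86224439  129.10692459]
 [ 502.47229984  129.86172778]
 [ 634.48882699  130.0265062 ]
 [ 766.59408953  130.0624784 ]
 [1030.84758658  130.07204571]
 [1298.10352837  120.85867893]
 [1558.80234775  120.4578495 ]
 [1819.23614587  120.44171871]]
```

```bash
python3 - <<'E'
from fit2 import *
s=least_squares(lambda p:np.r_[sim(p,seg)[idx,0]-m(1816.55),(p[0]-1.3)*.1],[1.3,.65],diff_step=.02)
print(s.x,(s.fun[:9]/D(1)).round(1))
off=1816.55-(sim(s.x,seg)[20,0]/D(1)+68.73)
for a in(1.0,s.x[0],1.7):
  for n in range(24,30):
    z=sim([a,s.x[1]],seg+[(.05,0),(n*r,X),(r,D(10)/r),(r,D(5)/r),(2,0)])
    print(round(a,2),n,z[-1,0]/D(1)+68.73+off-2160)
E
```

```text
[1.18490038 0.60799029] [-4.8  2.4  2.  -2.3  4.4 -0.5 -3.6  0.5  1. ]
1.0 24 -38.57516994490288
1.0 25 -28.458122194158022
1.0 26 -18.339728143742832
1.0 27 -8.220109603428682
1.0 28 1.9006279229188294
1.0 29 12.022388021786355
1.18 24 -31.37987489315401
1.18 25 -21.258818260363114
1.18 26 -11.13657285492809
1.18 27 -1.0132781699012412
1.18 28 9.110959524004102
1.18 29 19.236044719092206
1.7 24 -19.582663636327197
1.7 25 -9.454792243195698
1.7 26 0.6737519875750877
1.7 27 10.802873430975524
1.7 28 20.93249005238613
1.7 29 31.062531476142794
```

>>> move_arm --targets '[[[0.0074, -0.0574, 0, 0, 0, 0, -1], [-0.0065, -0.0575, 0, 0, 0, 0, -1], [-0.0201, -0.0542, 0, 0, 0, 0, -1], [-0.0325, -0.0479, 0, 0, 0, 0, -1], [-0.043, -0.0387, 0, 0, 0, 0, -1], [-0.051, -0.0273, 0, 0, 0, 0, -1], [-0.0561, -0.0143, 0, 0, 0, 0, -1], [-0.0578, -0.0005, 0, 0, 0, 0, -1], [-0.0563, 0.0134, 0, 0, 0, 0, -1]]]'

```text
clock: 18.65
tool_pos: [0.5198, -0.1214, 0.1108]
orientation: [-179.7, 0.1, 180.0]
wrist_force: [2.9, -9.3, 3.6]
gripper_width: 0.0263
grasp_force: 61.4
```

>>> move_arm --targets '[[[-0.0515, 0.0265, 0, 0, 0, 0, -1], [-0.0436, 0.038, 0, 0, 0, 0, -1], [-0.0332, 0.0474, 0, 0, 0, 0, -1], [-0.021, 0.0539, 0, 0, 0, 0, -1], [-0.0074, 0.0574, 0, 0, 0, 0, -1], [0.0065, 0.0575, 0, 0, 0, 0, -1], [0.0201, 0.0542, 0, 0, 0, 0, -1], [0.0325, 0.0479, 0, 0, 0, 0, -1], [0.043, 0.0387, 0, 0, 0, 0, -1]]]'

```text
clock: 19.4
tool_pos: [0.5287, -0.0148, 0.1103]
orientation: [-179.6, -0.4, -179.9]
wrist_force: [-10.2, -16.5, 13.2]
gripper_width: 0.0263
grasp_force: 62.5
```

>>> move_arm --targets '[[[0.051, 0.0273, 0, 0, 0, 0, -1], [0.0561, 0.0143, 0, 0, 0, 0, -1], [0.0578, 0.0005, 0, 0, 0, 0, -1], [0.0563, -0.0134, 0, 0, 0, 0, -1], [0.0515, -0.0265, 0, 0, 0, 0, -1], [0.0436, -0.038, 0, 0, 0, 0, -1], [0.0332, -0.0474, 0, 0, 0, 0, -1], [0.021, -0.0539, 0, 0, 0, 0, -1], [0.0074, -0.0574, 0, 0, 0, 0, -1], [-0.0033, -0.0417, 0, 0, 0, 0, -1], [-0.0044, -0.0205, 0, 0, 0, 0, -1]]]'

```text
clock: 20.32
tool_pos: [0.438, -0.0776, 0.1105]
orientation: [-179.9, -0.1, -180.0]
wrist_force: [-7.6, -0.8, 14.3]
gripper_width: 0.0261
grasp_force: 62.6
```

>>> move_arm --targets '[[[0, 0, 0, 0, 0, 0, -1], [0, 0, 0, 0, 0, 0, -1], [0, 0, 0, 0, 0, 0, -1], [0, 0, 0, 0, 0, 0, -1], [0, 0, 0, 0, 0, 0, -1], [0, 0, 0, 0, 0, 0, -1], [0, 0, 0, 0, 0, 0, -1], [0, 0, 0, 0, 0, 0, -1], [0, 0, 0, 0, 0, 0, -1], [0, 0, 0, 0, 0, 0, -1], [0, 0, 0, 0, 0, 0, -1], [0, 0, 0, 0, 0, 0, -1]]]'

```text
clock: 21.32
tool_pos: [0.4378, -0.0769, 0.1105]
orientation: [-179.9, -0.1, -179.9]
wrist_force: [-9.6, -1.6, 14.6]
gripper_width: 0.0263
grasp_force: 62.6
```

```bash
python3 m.py
```

```text
21.3167 (np.float64(0.15789567226517398), np.float64(86.41626794258373), np.float64(16.002697034144436)) [ 0.437845   -0.07688225  0.11047431] [-7.53024988 -2.07213016 14.65141955]
```

>>> move_arm --targets '[[[0, 0, 0, 0, 0, 0, -1], [0, 0, 0, 0, 0, 0, -1], [0, 0, 0, 0, 0, 0, -1], [0, 0, 0, 0, 0, 0, -1], [0, 0, 0, 0, 0, 0, -1], [0, 0, 0, 0, 0, 0, -1]]]'

```text
clock: 21.87
tool_pos: [0.4378, -0.0769, 0.1105]
orientation: [-179.9, -0.1, -179.9]
wrist_force: [-7.8, -1.5, 14.7]
gripper_width: 0.0258
grasp_force: 62.6
```

```bash
python3 m.py; python3 - <<'E'
from h import *
import glob
a=cv2.imread(sorted(glob.glob("pics/m?????.png"))[-1])
cv2.imwrite("pics/e.png",cv2.resize(a[150:250,180:310],(780,600),interpolation=cv2.INTER_CUBIC))
E
```

```text
21.8667 (np.float64(2.219578175685963), np.float64(87.97129186602872), np.float64(16.17497813792535)) [ 0.43782758 -0.07686279  0.1104712 ] [-8.29308698 -1.98973484 14.80115401]
```

View pics/e.png

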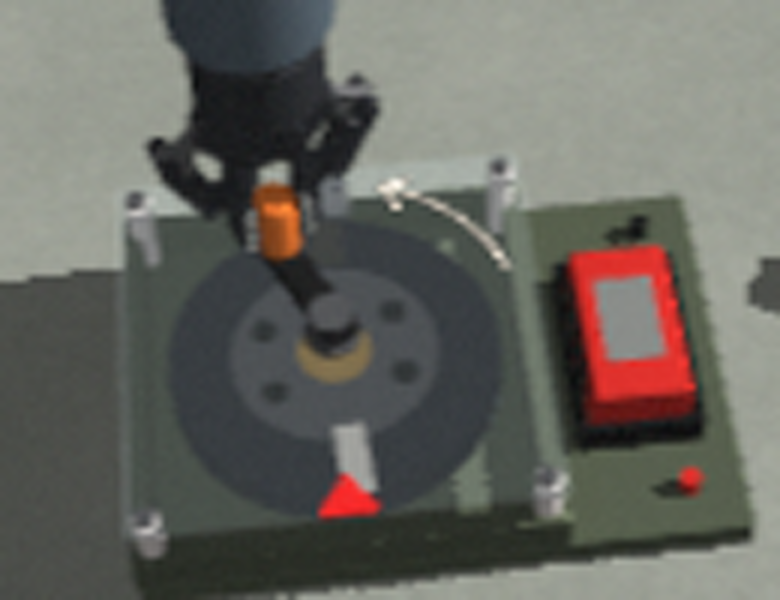

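The mark is at (355,455), almost under the pointer tip at (347,475). The top camera gives a second reading of the angle.

```bash
python3 - <<'E'
from h import *
b=env.capture("top");a=env.capture("scene");print(mark(b,"top"),mark(a))
cv2.imwrite("pics/f.png",cv2.resize(b[115:215,235:335],(600,600),interpolation=cv2.INTER_CUBIC))
c=np.array([*C,0])
for g in(-5,0,5,10):
  t=np.radians(YAW+g)
  for rr,z in((.055,.06),(.076,.06),(.098,.078)):
    p=C+rr*np.array([np.cos(t),np.sin(t)]);P=[*p,z]
    print(g,rr,((proj("top",P)-[235,115]+.5)*6-.5).round(),((proj("scene",P)-[180,150]+.5)*6-.5).round())
E
```

```text
(np.float64(152.04500965486878), np.float64(88.99282296650719), np.float64(39.28161416297536)) (np.float64(2.250464467499072), np.float64(87.51674641148327), np.float64(16.152877533215605))
-5 0.055 [[308. 271.]] [[337. 424.]]
-5 0.076 [[323. 232.]] [[337. 455.]]
-5 0.098 [[341. 186.]] [[335. 471.]]
0 0.055 [[298. 268.]] [[346. 423.]]
0 0.076 [[310. 228.]] [[349. 454.]]
0 0.098 [[325. 181.]] [[350. 470.]]
5 0.055 [[289. 266.]] [[354. 422.]]
5 0.076 [[297. 225.]] [[360. 452.]]
5 0.098 [[308. 177.]] [[365. 468.]]
10 0.055 [[280. 265.]] [[362. 420.]]
10 0.076 [[284. 223.]] [[371. 450.]]
10 0.098 [[291. 174.]] [[380. 465.]]
```

View pics/f.png

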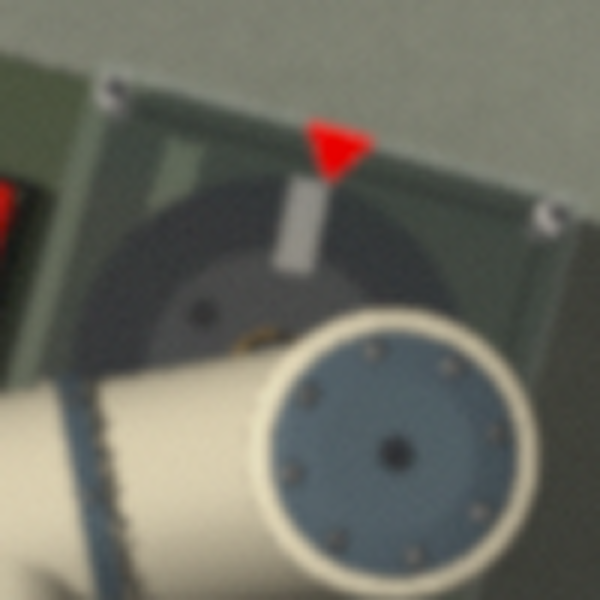

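```bash
python3 - <<'E'
from fit import *
for g in(8,10,12):
  for n in(2,3):
    print(g,n,[(sim(p,[(n*r,-D(g)/r),(1,0)])[-1,0]/D(1)).round(1) for p in((1.2,.61),(1.5,.61),(1.2,.8))])
p=np.radians(194.55-10*np.arange(4));q=.06*np.c_[np.cos(p),np.sin(p)]/.25;d=np.diff(q,axis=0);print((d*[-1,1]).round(4))
E
```

```text
8 2 [np.float64(-1.7), np.float64(-2.0), np.float64(-1.0)]
8 3 [np.float64(-3.8), np.float64(-4.4), np.float64(-2.4)]
10 2 [np.float64(-3.0), np.float64(-3.5), np.float64(-2.0)]
10 3 [np.float64(-6.2), np.float64(-7.1), np.float64(-4.4)]
12 2 [np.float64(-4.4), np.float64(-5.1), np.float64(-3.1)]
12 3 [np.float64(-9.0), np.float64(-10.2), np.float64(-6.7)]
[[ 0.0069  0.0413]
 [-0.0003  0.0418]
 [-0.0076  0.0411]]
```

>>> move_arm --targets '[[[0.0069, 0.0413, 0, 0, 0, 0, -1], [-0.0003, 0.0418, 0, 0, 0, 0, -1], [0, 0, 0, 0, 0, 0, -1], [0, 0, 0, 0, 0, 0, -1], [0, 0, 0, 0, 0, 0, -1], [0, 0, 0, 0, 0, 0, -1], [0, 0, 0, 0, 0, 0, -1], [0, 0, 0, 0, 0, 0, -1], [0, 0, 0, 0, 0, 0, -1], [0, 0, 0, 0, 0, 0, -1]]]'

```text
clock: 22.85
tool_pos: [0.4378, -0.0552, 0.1105]
orientation: [180.0, 0.0, -179.9]
wrist_force: [-2.7, 0.8, 9.8]
gripper_width: 0.0262
grasp_force: 62.1
```

```bash
python3 m.py
```

```text
22.85 (np.float64(358.5672866142096), np.float64(86.8038277511962), np.float64(16.087395761953765)) [ 0.43779482 -0.0552532   0.11052379] [-2.36717798  0.50478924 10.88879361]
```

>>> move_arm --targets '[[[0, 0, 0, 0, 0, 0, 1], [0, 0, 0, 0, 0, 0, 1], [0, 0, 0, 0, 0, 0, 1], [0, 0, 0, 0, 0, 0, 1], [0, 0, 0, 0, 0, 0, 1], [0, 0, 0, 0, 0, 0, 1], [0, 0, -0.08, 0, 0, 0, 1], [0, 0, -0.1, 0, 0, 0, 1], [0, 0, -0.1, 0, 0, 0, 1], [0, 0, -0.1, 0, 0, 0, 1], [0, 0, -0.08, 0, 0, 0, 1], [0, 0, 0, 0, 0, 0, 1]]]'

```text
clock: 23.9
tool_pos: [0.4398, -0.0563, 0.2286]
orientation: [-180.0, 0.4, -180.0]
wrist_force: [1.5, 0.8, -0.2]
gripper_width: 0.0853
grasp_force: 0.0
```

>>> move_arm --targets '[[[0.1, -0.08, 0, 0, 0, 0, 1], [0.1, -0.08, 0, 0, 0, 0, 1], [0.1, -0.08, 0, 0, 0, 0, 1], [0, -0.08, 0, 0, 0, 0, 1], [0, 0, 0, 0, 0, 0, 1], [0, 0, 0, 0, 0, 0, 1], [0, 0, 0, 0, 0, 0, 1], [0, 0, 0, 0, 0, 0, 1]]]'

```text
clock: 24.57
tool_pos: [0.3629, -0.1356, 0.224]
orientation: [180.0, -0.0, -180.0]
wrist_force: [-0.3, 0.5, -0.3]
gripper_width: 0.0856
grasp_force: 0.0
```

```bash
python3 m.py; python3 - <<'E'
from h import *
import glob
b=env.capture("top");print(mark(b,"top"))
a=cv2.imread(sorted(glob.glob("pics/m?????.png"))[-1])
f=lambda i:cv2.resize(i,(400,300),interpolation=cv2.INTER_CUBIC)
cv2.imwrite("pics/g.png",np.hstack([f(a[150:250,180:313]),f(b[115:230,190:343])]))
E
```

```text
24.5667 (np.float64(358.5568545973166), np.float64(85.00956937799043), np.float64(15.881342478031657)) [ 0.36290238 -0.13556394  0.22403191] [-0.21433089 -0.62202258  0.17087733]
(np.float64(359.95791786137147), np.float64(69.57894736842107), np.float64(12.681447051732414))
```

View pics/g.png

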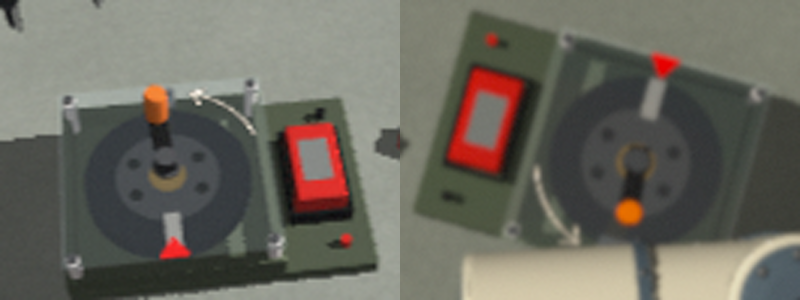

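The mark lines up with the pointer in both views: left (173,225) against (175,245), right (653,98) against (665,75). The knob is released, the battery is in its bay and the arm is clear.

```bash
python3 -c "
from rig import env
print(env.finish_job())"
```

```text
the job is handed in; nothing more can be done
None
```

I handed the job in at about 25 s of robot time: by camera the flywheel averaged 2.03 to 2.22 rad/s (19.4 to 21.2 turns a minute) for over 10 s, then came to rest with its mark within about 2° (3 mm) of the pointer; the knob is released and the battery is still in its bay, but `finish_job` returned no verdict.

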